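# Set up the interference viewing stand

### The job

Gently lay the round optical flat centred and level on top of the domed lens in the viewing stand and let go of it. Then take the hinged reflector by its orange handle bar, swing it over until its white pointer lines up with the red index on the arc, and finish while still gripping the bar and holding it there, so that I can tighten its lock. The reflector must not touch the flat, the index stays where I set it, and the other things on the bench are left alone.

Things in the scene. Friction and masses are not known exactly. Their poses are not given: they have to be found in the camera images.
- flat: Loose optical flat: glass disc 50 mm in diameter and 15 mm thick with a yellow rim, about 65 g, starting on the blue felt pad. Origin at the centre of its underside; z is its axis, up.
- pad: Fixed square storage pad, 100 x 100 mm, wooden edge and blue felt, the felt's top 8 mm above the bench. Origin at the centre of its underside.
- stand: Fixed viewing stand. Origin at bench height under the lens centre. Base plate x -80 to 80, y -120 to 210 mm in the stand's frame, 14 mm thick; on it a black stage 124 mm square, 37 mm high, with the lens cell. Two hinge cheeks at x +-66, y -80 mm, 104 mm high; on the +x one the graduated arc, radius 78 to 92 mm about the hinge axis.
- lens_top (a point): Highest point (the apex) of the fixed domed lens, 66 mm above the bench: smooth pale blue convex top, 52 mm across, radius of curvature 60 mm, in a dark tapered cell that carries on the same curve downwards. Axes as the stand's. A flat laid 4 mm off centre settles about 0.08 rad out of level.
- reflector: Hinged reflector: dark frame 116 mm wide, 8 mm thick, glass pane, about 0.3 kg. Origin on the hinge axis midway between the cheeks, 90 mm above the bench. x is the hinge axis (the stand's x), y runs along the plate from hinge to handle. Its roll is the plate's angle: 0 is level over the lens, pi/2 upright; it starts leaning back on its stop at 2.1, to the stand's -y.
- pointer (a point): White pointer pin on the reflector's +x side where it crosses the plane of the arc: 66 mm along x and 104 mm from the hinge axis, in the plate's plane.
- index_mark (a point): Point 104 mm from the hinge axis, in the plane of the arc, just beyond the tip of the red index clipped on the arc: where the pointer must be. The index stands between 0.68 and 0.98 rad above level and is stiff, but can be knocked along the arc.
- alcohol: Bystander: amber bottle with a white cap, 44 mm across, 110 mm tall. Origin at the centre of its underside.
- testblock: Bystander: round steel hardness test block, 60 mm across, 14 mm thick. Origin at the centre of its underside.
- brush: Bystander: lens brush 150 mm long lying on the bench. Origin under its middle, x along it.
- lamp (a point): Centre of the fixed white lamp on the stand (88 x 60 x 80 mm, cooling fins to 226 mm along the stand's y), its green window facing the lens; top 205 mm above the bench, window 145 mm from the lens centre.
- hinge (a point): The middle of the hinge axis (same point as the reflector's origin), axes as the stand's. The hinge is nearly free (under 0.01 N m friction): let go, the plate falls back to its stop at 2.1 rad if past upright, or else down towards the lens to a lower stop at 0.3 rad.
- handle: The reflector's orange handle bar: a round sleeve 10 mm thick and 72 mm long that turns easily on its rod, parallel to the hinge, 155 mm from the hinge axis. It sits between two ears 74 mm apart in the clear, 25 mm beyond the frame's edge (130 mm from the hinge). Origin at its middle, x along the bar.

How it is judged:
By the outcome, as a careful person would: the job done as asked, in the order asked, and still so for the second after the job is handed in, while the arm keeps its last pose, push and grip.
It also fails if it takes over 51 s, if anything falls off the work surface, if the arm or the gripper's body presses on something with over 40 N, if the wrist force passes 120 N, or if a joint passes its speed limit or range.

### The arm

A 7-joint arm with a two-finger parallel gripper is mounted at the origin on the work surface. World frame = base frame: x ahead of the robot, y to its left, z up, the work surface at z = 0. Lengths are in m, angles in rad, forces in N, time in s.
With the tool pointing down it reaches from about 0.4 to 0.875 m from the base axis. Payload 19.3 kg.
Tool frame: the origin (TCP) lies on the centre line of the jaws, within the pads' length; the fingertips stand 14 mm ahead of it and the grasp point (between the pads) lies 5 mm behind it (bot.tip_extent is the distance from the TCP to the fingertips, in m); z points along the fingers, y is the line along which they close (so a half turn about z gives the same grasp; the last joint's range is limited). The gripper opens to 85 mm and grips with 20 to 120 N. Pads are 22 mm wide; open, the fingers measure 114 mm over their backs; the gripper's body (76 mm by 85 mm) begins 54 mm behind the grasp point. The pads swing forward as they close: fully open they stand 13 mm farther back than shut.
Start: joints at [1.105, 0.521, -0.036, 1.599, 0.021, 1.021, -0.113], TCP at [0.241, -0.577, 0.245] pointing down, gripper open.
Joint ranges: [-2.91, 2.91], [-0.3, 2.13], [-1.5, 1.42], [0.17, 2.43], [-1.26, 4.41], [0.16, 1.93], [-2.52, 2.52]. Speed limits (rad/s): [1.89, 1.89, 2.39, 2.39, 3.01, 3.01, 3.01].

### API

Orientations are given as [roll, pitch, yaw] about the fixed x, y, z axes, in that order (R = Rz(yaw) Ry(pitch) Rx(roll)).
In Python, from workcell import monitor, grab_frame, camera_model, bot gives the robot as it stands.
- The arm moves only by the tool move_arm, never from a script. Its argument "moves" is a list of rows, each a list of 4 numbers: the shift along the world's x, y, z in mm, then the turn about the world's z in rad. A call has 1 to 12 rows; each row is the pose to reach, as a shift and turn from the pose commanded when the call began; what a row does not reach only later rows make up. A row lasts 1/8 s, in which the tool goes at most 62.5 mm and 10.7 degrees, less where a joint would pass 70% of its speed; a pose out of reach is approached as far as the arm can. A call with a gripper value outside its range is refused whole. "gripper" is the opening, from 0 (shut) to 1 (fully open), set as the call begins (left out, the last holds). The fingers move at their own pace and stop on an object; "newtons" is the grip in N (left out, the last holds). Time passes only in rows, so rows that repeat a pose let the fingers close. It gives the time, the measured TCP pose, the force, the opening and the grip force at its end, in the units of the state.
- monitor.observe(): the state, without advancing time (a new reading comes with each control period).
- grab_frame(name): name is "scene" or "top"; returns the picture (400x640x3 uint8, blue, green, red); there is no depth.
- camera_model(name): a dict with "vfov" (degrees; the focal length in pixels is half the picture's height over the tangent of half this angle, whatever the lens; pixels are square), "cx", "cy" (the principal point, pixels), "R" (3x3) and "t" (3): a world point X has camera coordinates R X + t. Camera axes: x right, y down, z forward; pixel columns grow to the right and rows downward; lengths in m; the calibration is good to about 2 mm. A picture is of the moment at which its call begins. camera_model takes no time and is no camera call.
- bot.job_done(): hands the job in; it is judged then, once.
The state is a dict: "clock": time; "qpos": joint angles; "qd": joint speeds; "joint_efforts": joint torques, N m; "position": TCP position; "tool_rot": TCP orientation; "force": force on the tool from outside, world axes, zero at the start; "moment": the same for the moment, N m; "grip_width": finger opening in m; "finger_force": force on a finger pad.
Only numpy, scipy, OpenCV 4.12 (cv2) and the standard library are available. Lean on these libraries where they do the work, as an engineer would, in place of code of your own. Each camera call takes 0.05 s, during which the arm holds its last target. There are 200 camera calls.

## Working session

There is one attempt and no reset: what is moved stays moved. The work goes in short steps, Python scripts to look and compute and a tool call to move; the robot and the scene stay as the last step left them, time stands still between calls to the robot, and variables do not carry over. Pictures are saved under pics/ and viewed, at most 10 in all, crops included, and the job is handed in when it is done.

Besides the shell and the picture viewer there is one more tool, called after "Request:" by a JSON object that holds its "method" and its "body". move_arm: Moves the arm, as the interface text tells. Its arguments: {"type":"object","properties":{"moves":{"type":"array","items":{"type":"array","items":{"type":"number"}}},"gripper":{"type":"number"},"newtons":{"type":"number"}},"required":["moves"]}

```bash
mkdir -p pics; python3 - <<'E'
from workcell import monitor, grab_frame, camera_model, bot
import cv2,numpy as np
for n in("scene","top"):
    f=grab_frame(n);cv2.imwrite(f"pics/{n}0.png",f);m=camera_model(n);print(n,m)
s=monitor.observe();print(s);print(bot.tip_extent)
E
```

```text
scene {'vfov': 49.33902117044823, 'cx': 319.99287239969414, 'cy': 192.26210655375536, 'R': array([[ 0.79000117,  0.61309614,  0.00335751],
       [ 0.52181656, -0.66948827, -0.52867091],
       [-0.32187828,  0.41940265, -0.84882024]]), 't': array([-0.4362397 , -0.24349715,  1.3667047 ])}
top {'vfov': 45.09640302903412, 'cx': 321.8876963626065, 'cy': 203.94543690706234, 'R': array([[-0.02406338, -0.99964818, -0.01115653],
       [-0.99707439,  0.02480832, -0.07229942],
       [ 0.07255075,  0.00938413, -0.99732057]]), 't': array([-0.00769239,  0.57082187,  1.1719176 ])}
{'clock': 0.1, 'qpos': array([ 1.10483288,  0.52191447, -0.03634643,  1.59994027,  0.0211691 ,
        1.02112082, -0.11280442]), 'qd': array([ 1.04239318e-03, -1.41809794e-03, -1.37930911e-03, -3.04685063e-03,
       -3.49001158e-04, -1.10552550e-03, -9.90265224e-05]), 'joint_efforts': array([ 1.98051755e-03, -9.28485775e+01,  1.98262788e+00, -3.70530653e+01,
        1.79589872e-02,  5.34549021e-03,  6.43998442e-05]), 'position': array([ 0.24082111, -0.57642771,  0.2448118 ]), 'tool_rot': array([-3.14059359e+00,  3.48644824e-05,  3.95748196e-01]), 'force': array([ 0.41316709, -0.78870138, -0.47509839]), 'moment': array([0.01971016, 0.02293193, 0.01545042]), 'finger_force': 0.0, 'grip_width': 0.08571968796120108}
0.014
```

View pics/scene0.png

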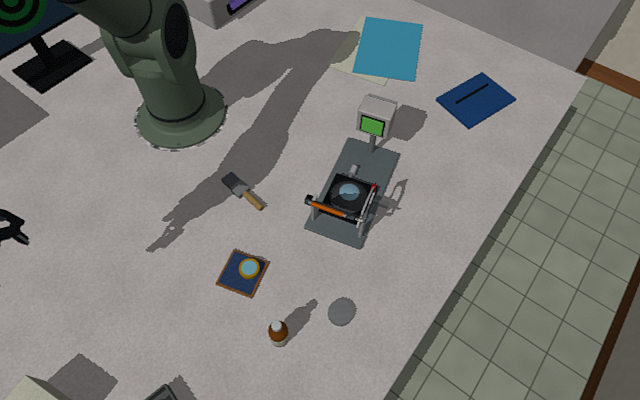

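View pics/top0.png

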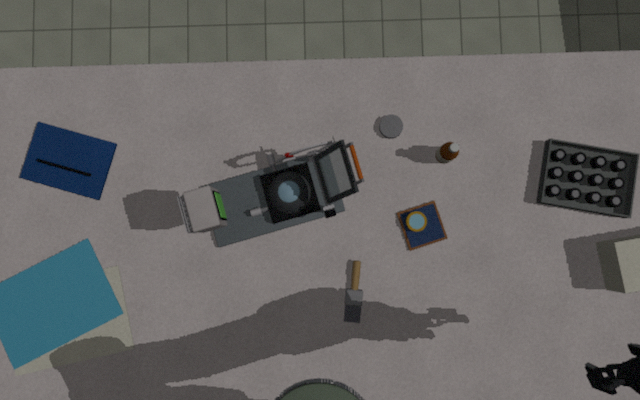

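The scene view shows the flat at about (249,268), the lens at (348,190), the handle at (325,206) and the lamp at (375,120). In the top view the flat is at (416,222), the lens at (290,193), the handle at (355,162) and the red index near (288,155).

```bash
python3 - <<'E'
import cv2
a=cv2.imread("pics/top0.png");b=cv2.imread("pics/scene0.png")
cv2.imwrite("pics/topc.png",cv2.resize(a[120:260,200:400],None,fx=4,fy=4,interpolation=cv2.INTER_CUBIC))
cv2.imwrite("pics/scc.png",cv2.resize(b[90:250,290:420],None,fx=3.75*1.0,fy=3.75,interpolation=cv2.INTER_CUBIC))
E
```

```text
(no output)
```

View pics/topc.png

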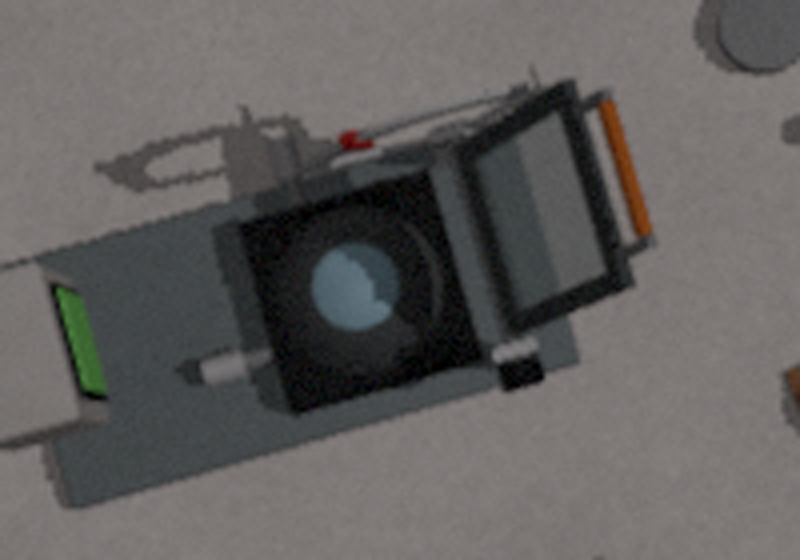

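View pics/scc.png

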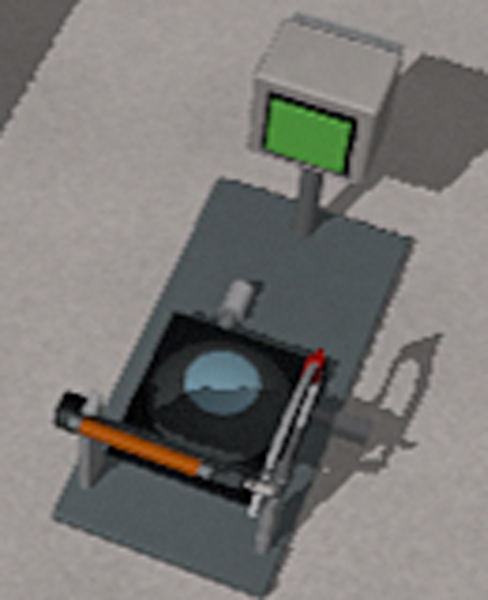

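The crops show the plate corners, stage corners, orange bar and red index tip at top crop (350,140) and scene crop (315,360). Next I fit the stand pose jointly from both views and triangulate the index and the flat.

```bash
cat > h.py <<'E'
import cv2,numpy as np
from scipy.optimize import least_squares
from workcell import monitor, grab_frame, camera_model, bot
C={n:camera_model(n) for n in("scene","top")}
def proj(n,X):
    m=C[n];p=np.atleast_2d(X)@m["R"].T+m["t"];f=200/np.tan(np.radians(m["vfov"])/2)
    return np.c_[m["cx"]+f*p[:,0]/p[:,2],m["cy"]+f*p[:,1]/p[:,2]]
def onplane(n,px,z):
    return least_squares(lambda v:(proj(n,[v[0],v[1],z])-px).ravel(),[.5,0]).x
def tri(a,b): # a: scene px, b: top px
    r=least_squares(lambda v:np.r_[(proj("scene",v)-a).ravel(),(proj("top",v)-b).ravel()],[.5,0,.1]);return r.x,r.fun
def stand(v,P):
    c,s=np.cos(v[2]),np.sin(v[2]);P=np.atleast_2d(P)/1000.
    return np.c_[v[0]+c*P[:,0]-s*P[:,1],v[1]+s*P[:,0]+c*P[:,1],P[:,2]]
def blob(img,lo,hi,box):
    x0,y0,x1,y1=box;h=cv2.cvtColor(img[y0:y1,x0:x1],cv2.COLOR_BGR2HSV);m=cv2.inRange(h,np.array(lo),np.array(hi))
    k,l,st,ce=cv2.connectedComponentsWithStats(m);i=1+st[1:,4].argmax()
    q=np.argwhere(l==i)[:,::-1]+[x0,y0];return q.mean(0),st[i,4],q
E
cat > fit.py <<'E'
from h import *
H=[-36,-158.2,223.8],[36,-158.2,223.8]
T=[((75,505),(-80,210,14)),((577,362),(-80,-120,14)),((242,228),(62,62,51)),((430,170),(62,-62,51)),((483,360),(-62,-62,51)),((297,412),(-62,62,51)),((605,103),H[1]),((645,235),H[0])]
S=[((55,518),(-80,-120,14)),((265,597),(80,-120,14)),((413,238),(80,210,14)),((220,180),(-80,210,14)),((175,313),(-62,62,51)),((82,425),H[0]),((200,465),H[1])]
tp=np.array([a for a,_ in T])/4.+[200,120];tP=np.array([b for _,b in T],float)
sp=np.array([a for a,_ in S])/3.75+[290,90];sP=np.array([b for _,b in S],float)
g=lambda v:np.r_[(proj("top",stand(v,tP))-tp).ravel(),(proj("scene",stand(v,sP))-sp).ravel()]
for nm,gg in(("both",g),("top",lambda v:g(v)[:16]),("scene",lambda v:g(v)[16:])):
    r=least_squares(gg,[.6,0,.2],loss="soft_l1");print(nm,r.x.round(4))
    if nm=="both":v=r.x;print(g(v).reshape(-1,2).round(1).tolist())
t=cv2.imread("pics/top0.png");s=cv2.imread("pics/scene0.png")
rt=blob(t,(0,150,80),(6,255,255),(270,140,310,170));rs=blob(s,(0,150,80),(6,255,255),(350,170,400,210))
X,f=tri(rs[0],rt[0]);print("red",rs[:2],rt[:2],X.round(4),f.round(2))
d=X[:2]-v[:2];c,sn=np.cos(v[2]),np.sin(v[2]);l=np.array([c*d[0]+sn*d[1],-sn*d[0]+c*d[1],X[2]]);print("red in stand",l.round(4),"ang",np.arctan2(l[2]-.09,l[1]+.08),"r",np.hypot(l[2]-.09,l[1]+.08))
for n,im,b in(("top",t,(385,195,450,255)),("scene",s,(210,245,280,300))):
    q=blob(im,(15,60,60),(40,255,255),b); q2=blob(im,(85,20,120),(100,255,255),b)
    h=cv2.convexHull(np.vstack([q[2],q2[2]]).astype(np.float32));e=cv2.fitEllipse(h)
    print(n,"flat",q[:2],q2[:2],e,"top@23",onplane(n,q2[0],.023).round(4),"hull",onplane(n,np.array(e[0]),.0165).round(4))
for n,im,b in(("top",t,(270,170,310,210)),("scene",s,(330,175,370,205))):
    q=blob(im,(90,40,60),(115,255,255),b);e=cv2.fitEllipse(cv2.convexHull(q[2].astype(np.float32)))
    print(n,"lens",q[:2],e,onplane(n,np.array(e[0]),.060).round(4))
E
python3 fit.py
```

```text
both [0.6017 0.057  0.2539]
[[-1.4, 0.3], [1.0, -0.5], [-3.0, -3.5], [-0.9, -3.0], [-0.1, -1.5], [-3.2, -0.3], [-0.1, -0.7], [-0.3, -0.4], [-2.5, -1.0], [-1.4, 0.1], [-1.1, 0.5], [-0.8, -1.1], [-1.5, -4.4], [-1.5, 0.6], [-1.9, 1.6]]
top [0.5992 0.0553 0.2586]
scene [0.6046 0.0593 0.2572]
red (array([373.625, 185.25 ]), np.int32(16)) (array([287.11111111, 154.33333333]), np.int32(9)) [0.671  0.051  0.1683] [-0.45  0.07 -0.29 -0.31]
red in stand [ 0.0656 -0.0233  0.1683] ang 0.9435454003173055 r 0.09667343938428571
top flat (array([415.92105263, 221.11842105]), np.int32(152)) (array([416.34437086, 221.0794702 ]), np.int32(151)) ((416.13885498046875, 221.0359344482422), (20.482343673706055, 20.91596221923828), 126.66730499267578) top@23 [ 0.5223 -0.2529] hull [ 0.5226 -0.2536]
scene flat (array([249.40112994, 268.68361582]), np.int32(177)) (array([248.49122807, 267.29239766]), np.int32(171)) ((248.90798950195312, 268.0113525390625), (20.404306411743164, 21.56572151184082), 45.90170669555664) top@23 [ 0.5232 -0.2504] hull [ 0.5229 -0.2498]
top lens (array([288.10160428, 191.38235294]), np.int32(374)) ((288.1325378417969, 191.35658264160156), (21.285701751708984, 21.92398452758789), 161.83668518066406) [0.5999 0.0582]
scene lens (array([348.85714286, 191.29616725]), np.int32(287)) ((348.8104248046875, 191.3308868408203), (17.14196014404297, 20.796159744262695), 98.40498352050781) [0.6008 0.0609]
```

```bash
sed -i 's/,51)/,37)/g; s#/4.+\[200,120\]#/4.+[199.6,119.6]#; s#/3.75+\[290,90\]#/3.75+[289.6,89.6]#' fit.py; python3 fit.py | head -6; python3 - <<'E'
from h import *
t=cv2.imread("pics/top0.png");s=cv2.imread("pics/scene0.png")
a=cv2.resize(t[140:200,270:370],None,fx=7,fy=7,interpolation=cv2.INTER_CUBIC)[:, :400]
b=cv2.resize(s[170:230,345:400],None,fx=7,fy=7,interpolation=cv2.INTER_CUBIC)
cv2.imwrite("pics/idx.png",np.hstack([a,b]))
E
```

```text
both [0.602  0.0579 0.2553]
[[-1.3, 0.7], [1.1, -0.3], [-2.2, -2.4], [-0.6, -1.7], [0.0, -0.9], [-2.4, 0.2], [-0.2, -0.5], [-0.4, -0.3], [-1.8, -0.7], [-0.6, 0.3], [-0.6, 0.7], [-0.2, -0.8], [-1.0, -1.3], [-0.7, 0.9], [-1.1, 1.8]]
top [0.6006 0.0564 0.2568]
scene [0.6031 0.0597 0.2577]
red (array([373.625, 185.25 ]), np.int32(16)) (array([287.11111111, 154.33333333]), np.int32(9)) [0.671  0.051  0.1683] [-0.45  0.07 -0.29 -0.31]
red in stand [ 0.0651 -0.0241  0.1683] ang 0.9506982599956588 r 0.09617720610996866
```

View pics/idx.png

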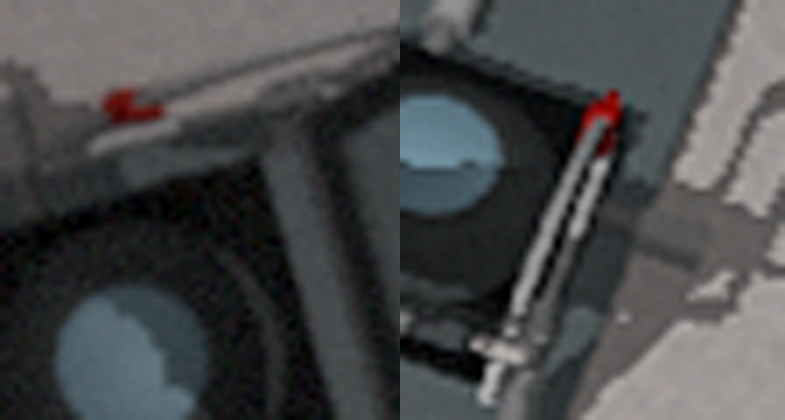

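Top view (left half) puts the red index at about (287,154) and the scene view (right half) at about (374,185). The pointer is at the plate's far end. The flat is near (0.523,-0.252) and the lens near (0.600,0.0595), with the stand yaw about 0.256. I now move above the flat.

Request:
{"method": "move_arm", "body": {"moves": [[40, 46, 0, -0.02], [80, 92, 0, -0.04], [120, 138, 0, -0.06], [160, 184, -20, -0.08], [200, 231, -50, -0.1], [240, 277, -90, -0.12], [270, 311, -120, -0.14], [282, 325, -140, -0.14], [282, 325, -150, -0.14], [282, 325, -150, -0.14], [282, 325, -150, -0.14]], "gripper": 1, "newtons": 25}}

```text
clock: 1.48
position: [0.5226, -0.2529, 0.0961]
tool_rot: [3.141, -0.0, 0.254]
force: [-1.0, 0.8, -0.7]
grip_width: 0.0853
finger_force: 0.0
```

Request:
{"method": "move_arm", "body": {"moves": [[0, 1, -25, 0], [0, 1, -50, 0], [0, 1, -65, 0], [0, 1, -74, 0], [0, 1, -74, 0], [0, 1, -74, 0]]}}

```text
clock: 2.22
position: [0.5233, -0.2509, 0.022]
tool_rot: [3.141, -0.001, 0.256]
force: [0.6, 0.4, -0.0]
grip_width: 0.0852
finger_force: 0.0
```

Request:
{"method": "move_arm", "body": {"moves": [[0, 0, 0, 0], [0, 0, 0, 0], [0, 0, 0, 0], [0, 0, 0, 0], [0, 0, 0, 0], [0, 0, 0, 0]], "gripper": 0.3, "newtons": 25}}

```text
clock: 2.98
position: [0.5231, -0.2508, 0.0218]
tool_rot: [3.141, -0.0, 0.256]
force: [-2.0, 0.5, 8.0]
grip_width: 0.0488
finger_force: 24.6
```

Request:
{"method": "move_arm", "body": {"moves": [[0, 0, 5, 0], [0, 0, 30, 0], [0, 0, 80, 0], [-15, 57, 120, 0], [-30, 114, 130, 0], [-45, 171, 130, 0], [-60, 228, 130, 0], [-71, 271, 130, 0], [-40, 279, 130, 0], [10, 292, 130, 0], [50, 303, 130, 0], [77, 310, 130, 0]]}}

```text
clock: 4.47
position: [0.6014, 0.06, 0.1514]
tool_rot: [-3.141, -0.0, 0.256]
force: [-0.5, 0.6, -0.3]
grip_width: 0.0488
finger_force: 26.3
```

Request:
{"method": "move_arm", "body": {"moves": [[0, 0, -20, 0], [0, 0, -40, 0], [0, 0, -40, 0], [0, 0, -40, 0], [0, 0, -40, 0]]}}

```text
clock: 5.1
position: [0.6004, 0.0593, 0.1123]
tool_rot: [3.141, -0.001, 0.256]
force: [-0.1, 0.3, -0.4]
grip_width: 0.0494
finger_force: 26.3
```

```bash
python3 - <<'E'
from h import *
s=grab_frame("scene");t=grab_frame("top");cv2.imwrite("pics/s1.png",s);cv2.imwrite("pics/t1.png",t)
o=monitor.observe();print(o["position"],o["tool_rot"],o["force"],o["grip_width"],o["clock"])
a=cv2.resize(t[150:240,240:340],None,fx=4,fy=4,interpolation=cv2.INTER_CUBIC);b=cv2.resize(s[140:230,300:400],None,fx=4,fy=4,interpolation=cv2.INTER_CUBIC)
cv2.imwrite("pics/c1.png",np.hstack([a,b]))
E
```

```text
[0.60021333 0.0593363  0.11199751] [ 3.14150425e+00 -9.58849519e-04  2.55717917e-01] [-0.13187912  0.1236701  -0.76842009] 0.048943329960385654 5.2
```

View pics/c1.png

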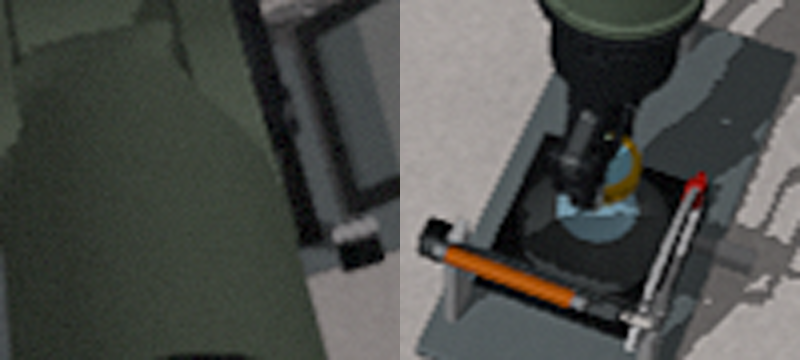

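The top view is blocked by the arm. In the scene view the flat's yellow rim shows at crop (622,170), right of the finger. I'll overlay the level-disc prediction to check the tilt.

```bash
python3 - <<'E'
from h import *
s=cv2.imread("pics/s1.png");k=6
b=cv2.resize(s[160:210,320:400],None,fx=k,fy=k,interpolation=cv2.INTER_CUBIC);o=b.copy()
a=np.linspace(0,2*np.pi,200)
for z,col in((.099,(0,0,255)),(.114,(0,255,0))):
    P=np.c_[.6002+.025*np.cos(a),.0593+.025*np.sin(a),0*a+z]
    for x,y in (proj("scene",P)-[320,160]+.5)*k-.5: cv2.circle(o,(int(x),int(y)),0,col,-1)
cv2.imwrite("pics/ov.png",np.vstack([b,o]))
E
```

```text
(no output)
```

View pics/ov.png

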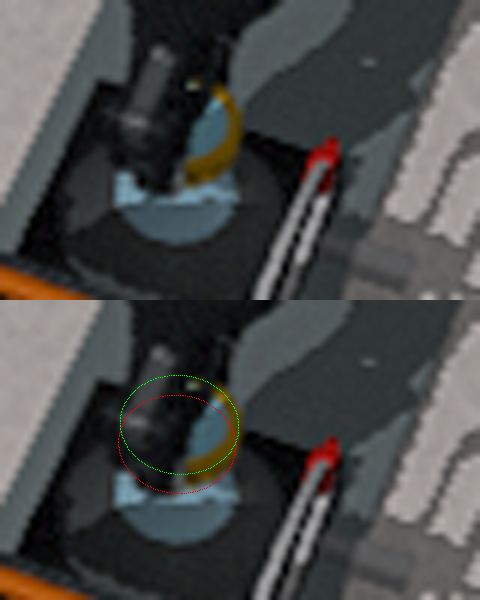

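```bash
python3 - <<'E'
from h import *
a=np.linspace(0,2*np.pi,400)
def ring(x,y,z0): 
    c=[np.c_[x+.025*np.cos(a),y+.025*np.sin(a),0*a+z] for z in(z0,z0+.015)]
    return cv2.convexHull(proj("scene",np.vstack(c)).astype(np.float32))
def res(f,box,xy,z0,rows):
    im=cv2.imread(f);_,_,q=blob(im,(12,90,40),(35,255,255),box)
    h=ring(*xy,z0)
    # signed distance of the right/lower rim pixels to the hull (positive inside)
    out=[]
    for r in range(q[:,1].min(),q[:,1].max()+1):
        x=q[q[:,1]==r][:,0].max();out.append((r,int(x),round(cv2.pointPolygonTest(h,(float(x),float(r)),True),1)))
    print(f,h[:,0].min(0),h[:,0].max(0),out)
res("pics/scene0.png",(210,245,280,300),(.5231,-.2508),.008,0)
res("pics/s1.png",(335,165,370,200),(.6002,.0593),.099,0)
m=C["scene"]
for X in([.5231,-.2508,.015],[.6002,.0593,.107]):print((m["R"]@X+m["t"])[2])
E
```

```text
pics/scene0.png [238.14099 257.96582] [259.20703 279.2435 ] [(250, 236, -12.1), (251, 239, -9.6), (252, 242, -7.4), (253, 244, -5.8), (254, 247, -4.1), (255, 250, -3.0), (256, 252, -2.3), (257, 254, -1.9), (258, 257, -2.6), (259, 260, -4.1), (260, 263, -6.1), (261, 266, -8.5), (262, 268, -10.1), (263, 267, -8.8), (264, 267, -8.5), (265, 267, -8.3), (266, 266, -7.1), (267, 266, -6.9), (268, 265, -5.8), (269, 265, -5.8), (270, 264, -4.8), (271, 264, -4.9), (272, 263, -4.1), (273, 263, -4.4), (274, 262, -3.8), (275, 262, -4.2), (276, 261, -3.8), (277, 261, -4.4), (278, 261, -5.0), (279, 260, -4.9), (280, 260, -5.6), (281, 259, -5.6), (282, 259, -6.4), (283, 258, -6.7), (284, 258, -7.5), (285, 257, -7.9), (286, 257, -8.8), (287, 256, -9.3), (288, 256, -10.2), (289, 255, -10.8), (290, 255, -11.8), (291, 254, -12.5), (292, 254, -13.4), (293, 253, -14.2), (294, 253, -15.2), (295, 252, -16.0), (296, 252, -17.0), (297, 251, -17.9)]
pics/s1.png [339.3762  172.14972] [359.39395 191.81862] [(174, 357, -0.9), (175, 357, -0.2), (176, 358, -0.3), (177, 358, 0.3), (178, 359, -0.1), (179, 360, -0.8), (180, 359, 0.4), (181, 360, -0.6), (182, 360, -0.7), (183, 359, 0.1), (184, 359, -0.0), (185, 359, -0.2), (186, 359, -0.4), (187, 358, 0.2), (188, 356, 1.2), (189, 355, 1.1), (190, 352, 1.5)]
1.0804116878658483
1.1075601718730301
```

Request:
{"method": "move_arm", "body": {"moves": [[0, 1, -10, 0], [0, 1, -20, 0], [0, 1, -26, 0], [0, 1, -28, 0], [0, 1, -29, 0], [0, 1, -29, 0], [0, 1, -29, 0]]}}

```text
clock: 6.08
position: [0.6, 0.0604, 0.0825]
tool_rot: [-3.142, -0.0, 0.256]
force: [0.3, -0.3, -0.9]
grip_width: 0.0493
finger_force: 26.3
```

Request:
{"method": "move_arm", "body": {"moves": [[0, 0, -1, 0], [0, 0, -1, 0], [0, 0, -1, 0]]}}

```text
clock: 6.45
position: [0.5999, 0.0603, 0.0813]
tool_rot: [-3.142, -0.0, 0.256]
force: [-0.2, -0.2, -1.0]
grip_width: 0.0491
finger_force: 26.3
```

Request:
{"method": "move_arm", "body": {"moves": [[0, 0, -1, 0], [0, 0, -1, 0], [0, 0, -1, 0]]}}

```text
clock: 6.82
position: [0.5999, 0.0603, 0.0803]
tool_rot: [3.142, 0.0, 0.256]
force: [0.9, -0.0, -0.5]
grip_width: 0.0485
finger_force: 26.3
```

Request:
{"method": "move_arm", "body": {"moves": [[0.6, 0, -0.5, 0], [0.6, 0, -0.5, 0], [0.6, 0, -0.5, 0]]}}

```text
clock: 7.2
position: [0.6006, 0.0603, 0.0799]
tool_rot: [3.142, -0.0, 0.256]
force: [-0.8, 0.9, 1.3]
grip_width: 0.0487
finger_force: 26.6
```

Request:
{"method": "move_arm", "body": {"moves": [[0, 0, -0.5, 0], [0, 0, -0.5, 0], [0, 0, -0.5, 0]]}}

```text
clock: 7.58
position: [0.6006, 0.0603, 0.0797]
tool_rot: [3.142, -0.0, 0.256]
force: [-3.6, 0.5, 9.2]
grip_width: 0.049
finger_force: 27.2
```

Request:
{"method": "move_arm", "body": {"moves": [[0, 0, 0.5, 0], [0, 0, 0.5, 0], [0, 0, 0.5, 0]]}}

```text
clock: 7.95
position: [0.6006, 0.0603, 0.0798]
tool_rot: [-3.142, -0.0, 0.256]
force: [-0.9, 0.5, 2.4]
grip_width: 0.0483
finger_force: 26.5
```

Request:
{"method": "move_arm", "body": {"moves": [[0, 0, 0, 0], [0, 0, 0, 0], [0, 0, 0, 0], [0, 0, 0, 0]], "gripper": 0.75}}

```text
clock: 8.45
position: [0.6005, 0.0603, 0.0798]
tool_rot: [-3.142, 0.0, 0.256]
force: [-0.3, -0.3, -0.4]
grip_width: 0.0639
finger_force: 0.0
```

Request:
{"method": "move_arm", "body": {"moves": [[0, 0, 3, 0], [0, 0, 15, 0], [0, 0, 50, 0], [0, 0, 100, 0], [-60, -15, 130, 0], [-120, -31, 130, 0], [-150, -39, 130, 0], [-150, -39, 130, 0]]}}

```text
clock: 9.45
position: [0.4489, 0.0205, 0.2111]
tool_rot: [3.141, -0.001, 0.255]
force: [1.0, 0.4, -0.5]
grip_width: 0.0641
finger_force: 0.0
```

```bash
python3 - <<'E'
from h import *
s=grab_frame("scene");t=grab_frame("top");cv2.imwrite("pics/s2.png",s);cv2.imwrite("pics/t2.png",t)
a=cv2.resize(t[140:230,240:340],None,fx=4,fy=4,interpolation=cv2.INTER_CUBIC);b=cv2.resize(s[150:240,300:400],None,fx=4,fy=4,interpolation=cv2.INTER_CUBIC)
cv2.imwrite("pics/c2.png",np.hstack([a,b]))
for n,im,b in(("top",t,(270,165,315,215)),("scene",s,(330,165,370,212))):
    q=blob(im,(15,60,60),(40,255,255),b)
    e=cv2.fitEllipse(cv2.convexHull(q[2].astype(np.float32)))
    print(n,q[:2],e,onplane(n,q[0],.0775).round(4),onplane(n,np.array(e[0]),.0745).round(4))
E
```

```text
top (array([286.43975904, 191.07228916]), np.int32(166)) ((286.4757080078125, 190.833740234375), (21.627262115478516, 21.777122497558594), 11.959169387817383) [0.5989 0.0608] [0.5998 0.061 ]
scene (array([349.36231884, 187.42753623]), np.int32(138)) ((349.47784423828125, 187.148681640625), (17.868999481201172, 19.995656967163086), 102.40605926513672) [0.6006 0.062 ] [0.5993 0.0645]
```

View pics/c2.png

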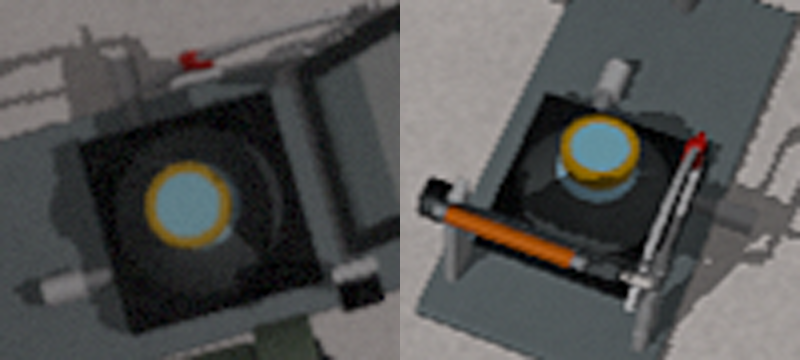

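```bash
python3 - <<'E'
from h import *
def glass(f,b):
    q=blob(cv2.imread(f),(85,20,100),(102,255,255),b);c=max(cv2.findContours(cv2.inRange(cv2.cvtColor(cv2.imread(f)[b[1]:b[3],b[0]:b[2]],cv2.COLOR_BGR2HSV),(85,20,100),(102,255,255)),0,1)[0],key=len)
    return q[0],q[1],cv2.fitEllipse(c)[1:]
for n,f0,b0,f1,b1 in(("top","top0",(385,195,450,255),"t2",(274,178,299,204)),("scene","scene0",(235,255,263,282),"s2",(335,165,367,193))):
    g0=glass(f"pics/{f0}.png",b0);g1=glass(f"pics/{f1}.png",b1)
    print(n,g0,g1)
    print(" pad",onplane(n,g0[0],.023).round(4)," now",onplane(n,g1[0],.081).round(4)," expected px for TCP pos",proj(n,[[.5231,-.2508,.023],[.6006,.0603,.081]]).round(1).tolist())
    print(" flat hull R=25 expected ellipse",cv2.fitEllipse(proj(n,np.c_[.6006+.02*np.cos(np.arange(0,6.3,.1)),.0603+.02*np.sin(np.arange(0,6.3,.1)),0*np.arange(0,6.3,.1)+.081]).astype(np.float32))[1:])
E
```

```text
top (array([416.38509317, 220.9689441 ]), np.int32(161), ((13.384557723999023, 13.542825698852539), 134.71690368652344)) (array([286.36111111, 190.85      ]), np.int32(180), ((14.197381973266602, 14.353693008422852), 30.04489517211914))
 pad [ 0.5225 -0.253 ]  now [0.5991 0.0607]  expected px for TCP pos [[415.5, 220.8], [286.5, 190.2]]
 flat hull R=25 expected ellipse ((16.861474990844727, 16.988245010375977), 60.348060607910156)
scene (array([248.49122807, 267.29239766]), np.int32(171), ((13.098506927490234, 14.786620140075684), 70.27233123779297)) (array([349.53435115, 186.28244275]), np.int32(131), ((10.825660705566406, 13.445663452148438), 94.03597259521484))
 pad [ 0.5232 -0.2504]  now [0.6    0.0632]  expected px for TCP pos [[248.3, 267.4], [349.1, 187.1]]
 flat hull R=25 expected ellipse ((12.958908081054688, 15.448282241821289), 96.12444305419922)
```

Left (top): the flat sits at (286.4,190.9). Right (scene): it sits at (349.5,186.3). Compared with the lens, both cameras put it about 2.4 mm off along the stand's +y, so I'll regrip and shift it.

Request:
{"method": "move_arm", "body": {"moves": [[40, 10, 0, 0], [95, 25, 0, 0], [150, 39, 0, 0], [150, 39, -30, 0], [150, 39, -70, 0], [150, 39, -105, 0], [150, 39, -122, 0], [150, 39, -129, 0], [150, 39, -129, 0], [150, 39, -129, 0]]}}

```text
clock: 10.8
position: [0.6012, 0.0604, 0.0819]
tool_rot: [3.141, -0.002, 0.256]
force: [0.5, -0.0, 0.1]
grip_width: 0.0638
finger_force: 0.0
```

Request:
{"method": "move_arm", "body": {"moves": [[0, 0, 0, 0], [0, 0, 0, 0], [0, 0, 0, 0], [0, 0, 0, 0], [0, 0, 0, 0]], "gripper": 0.3, "newtons": 20}}

```text
clock: 11.42
position: [0.601, 0.0605, 0.0818]
tool_rot: [3.142, -0.001, 0.256]
force: [-1.6, 0.6, 6.5]
grip_width: 0.049
finger_force: 19.5
```

Request:
{"method": "move_arm", "body": {"moves": [[0, 0, 3, 0], [0.5, -1.9, 3, 0], [0.5, -1.9, 3, 0], [0.5, -1.9, 3, 0]]}}

```text
clock: 11.92
position: [0.601, 0.0583, 0.0837]
tool_rot: [-3.142, 0.0, 0.256]
force: [0.9, 0.6, 0.2]
grip_width: 0.0491
finger_force: 20.8
```

Request:
{"method": "move_arm", "body": {"moves": [[0, 0, -2, 0], [0, 0, -3, 0], [0, 0, -3, 0], [0, 0, -3, 0]]}}

```text
clock: 12.42
position: [0.6013, 0.0585, 0.0817]
tool_rot: [3.141, -0.001, 0.256]
force: [-5.2, -0.6, 18.5]
grip_width: 0.0489
finger_force: 22.4
```

Request:
{"method": "move_arm", "body": {"moves": [[0, 0, 1, 0], [0, 0, 1, 0], [0, 0, 1, 0]]}}

```text
clock: 12.8
position: [0.6012, 0.0585, 0.0819]
tool_rot: [-3.142, -0.0, 0.256]
force: [-0.6, 0.0, 6.3]
grip_width: 0.049
finger_force: 21.3
```

Request:
{"method": "move_arm", "body": {"moves": [[0, 0, 0.4, 0], [0, 0, 0.4, 0], [0, 0, 0.4, 0]]}}

```text
clock: 13.18
position: [0.601, 0.0584, 0.0821]
tool_rot: [-3.142, 0.0, 0.256]
force: [0.3, 0.3, -0.9]
grip_width: 0.0492
finger_force: 20.9
```

Request:
{"method": "move_arm", "body": {"moves": [[0, 0, 0, 0], [0, 0, 0, 0], [0, 0, 0, 0], [0, 0, 0, 0]], "gripper": 0.75}}

```text
clock: 13.68
position: [0.601, 0.0584, 0.0822]
tool_rot: [-3.142, -0.0, 0.256]
force: [-0.5, -0.5, -0.4]
grip_width: 0.064
finger_force: 0.0
```

Request:
{"method": "move_arm", "body": {"moves": [[0, 0, 3, 0], [0, 0, 15, 0], [0, 0, 50, 0], [0, 0, 100, 0], [-60, -15, 150, 0], [-120, -31, 180, 0], [-150, -39, 200, 0], [-150, -39, 200, 0]]}}

```text
clock: 14.68
position: [0.4495, 0.0185, 0.2854]
tool_rot: [3.141, -0.005, 0.255]
force: [1.3, 0.4, -0.1]
grip_width: 0.064
finger_force: 0.0
```

```bash
cat > chk.py <<'E'
from h import *
import sys
k=sys.argv[1]
for n,b,L in(("top",(274,178,299,204),(.5999,.0582)),("scene",(335,165,367,193),(.6008,.0609))):
    P=[]
    for i in range(3):
        f=grab_frame(n);cv2.imwrite(f"pics/{n}_{k}.png",f);q=blob(f,(85,20,100),(102,255,255),b);P.append(np.r_[onplane(n,q[0],.081),q[1]])
    P=np.mean(P,0);d=P[:2]-L;c,s=np.cos(.256),np.sin(.256)
    print(n,P.round(4),"off lens in stand mm",(1000*np.array([c*d[0]+s*d[1],-s*d[0]+c*d[1]])).round(2))
E
python3 chk.py 3
```

```text
top [5.992000e-01 5.760000e-02 1.773333e+02] off lens in stand mm [-0.81 -0.43]
scene [6.001000e-01 6.070000e-02 1.316667e+02] off lens in stand mm [-0.76 -0.06]
```

Both cameras now put the flat within 1 mm of the lens centre. Next I triangulate the handle.

```bash
python3 - <<'E'
from h import *
t=cv2.imread("pics/top_3.png");s=cv2.imread("pics/scene_3.png")
a=blob(s,(7,150,100),(16,255,255),(290,180,370,230));b=blob(t,(7,150,100),(16,255,255),(340,135,370,185))
X,f=tri(a[0],b[0]);print(a[:2],b[:2],X.round(4),f.round(2))
v=[.601,.0595,.256]
print("model bar",stand(v,[0,-158.2,223.8]),"hinge",stand(v,[0,-80,90]))
for al in(2.1,1.8,1.5,1.2,.95):print(al,(stand(v,[0,-80+155*np.cos(al),90+155*np.sin(al)])*1000).round(0))
print(monitor.observe()["position"])
E
```

```text
(array([326.8705036 , 208.89928058]), np.int32(139)) (array([356.30208333, 161.65625   ]), np.int32(96)) [ 0.642  -0.0955  0.2267] [-0.71  0.08 -0.49 -0.49]
model bar [[ 0.64105829 -0.09354435  0.2238    ]] hinge [[ 0.62125704 -0.01789285  0.09      ]]
2.1 [[641. -94. 224.]]
1.8 [[630. -52. 241.]]
1.5 [[618.  -7. 245.]]
1.2 [[607.  36. 234.]]
0.95 [[598.  69. 216.]]
[0.45139223 0.01966683 0.28153859]
```

Request:
{"method": "move_arm", "body": {"moves": [[0, 0, 50, 0], [40, -25, 60, 0], [80, -50, 60, 0], [120, -74, 60, 0], [160, -98, 60, 0], [190, -114, 60, 0], [190, -114, 60, 0], [190, -114, 60, 0]], "gripper": 1, "newtons": 35}}

```text
clock: 15.98
position: [0.6409, -0.0941, 0.3412]
tool_rot: [-3.141, 0.002, 0.256]
force: [-0.1, -0.7, -0.1]
grip_width: 0.0857
finger_force: 0.0
```

Request:
{"method": "move_arm", "body": {"moves": [[0, 0, -40, 0], [0, 0, -80, 0], [0, 0, -105, 0], [0, 0, -113, 0], [0, 0, -113, 0]]}}

```text
clock: 16.6
position: [0.641, -0.0943, 0.2297]
tool_rot: [-3.142, -0.0, 0.256]
force: [0.3, -0.3, -0.0]
grip_width: 0.0852
finger_force: 0.0
```

Request:
{"method": "move_arm", "body": {"moves": [[0, 0, 0, 0], [0, 0, 0, 0], [0, 0, 0, 0], [0, 0, 0, 0], [0, 0, 0, 0], [0, 0, 0, 0], [0, 0, 0, 0], [0, 0, 0, 0]], "gripper": 0}}

```text
clock: 17.6
position: [0.6411, -0.0948, 0.2293]
tool_rot: [3.141, -0.0, 0.256]
force: [1.2, -1.7, 2.6]
grip_width: 0.0083
finger_force: 34.4
```

Request:
{"method": "move_arm", "body": {"moves": [[-3.5, 13.3, 7.1, 0], [-7.1, 27.2, 12.9, 0], [-10.9, 41.6, 17.1, 0], [-14.8, 56.4, 19.9, 0], [-18.7, 71.3, 21.1, 0], [-22.6, 86.3, 20.8, 0], [-26.5, 101.2, 18.9, 0], [-30.3, 115.8, 15.6, 0], [-34, 130, 10.7, 0], [-37.6, 143.7, 4.3, 0], [-37.6, 143.7, 4.3, 0], [-37.6, 143.7, 4.3, 0]]}}

```text
clock: 19.1
position: [0.6033, 0.0486, 0.2334]
tool_rot: [3.141, 0.001, 0.255]
force: [-5.3, -3.2, -4.1]
grip_width: 0.0083
finger_force: 34.8
```

```bash
python3 - <<'E'
from h import *
s=grab_frame("scene");t=grab_frame("top");cv2.imwrite("pics/s4.png",s);cv2.imwrite("pics/t4.png",t)
a=cv2.resize(t[130:200,260:340],None,fx=5,fy=5,interpolation=cv2.INTER_CUBIC);b=cv2.resize(s[150:220,320:400],None,fx=5,fy=5,interpolation=cv2.INTER_CUBIC)
cv2.imwrite("pics/c4.png",np.hstack([a,b]))
o=monitor.observe();print(o["position"],o["force"],o["grip_width"],o["finger_force"])
E
```

```text
[0.60330521 0.04828183 0.23351578] [-5.3711412  -3.18607476 -4.13742725] 0.008073765991988549 34.83148455619812
```

View pics/c4.png

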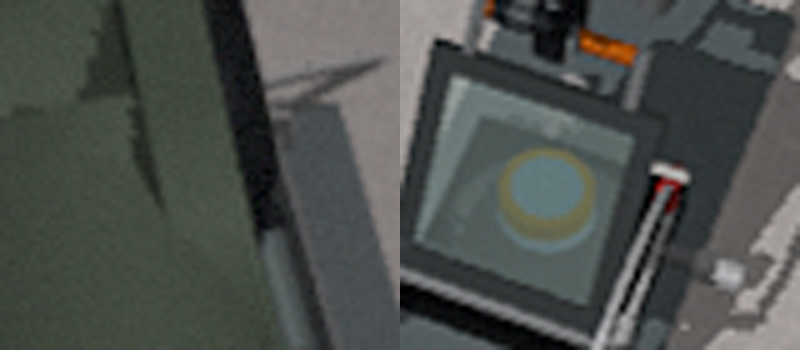

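In the scene half (right) the white pointer is at px (373.5,184), just above the red index at about (374,187). The flat is visible clear below the pane. I'll compute the index angle with each camera anchored on its own lens measurement, and check it against the pointer at the known angle of about 1.10.

```bash
cat > ang.py <<'E'
from h import *
V={"top":[.5999,.0582,.2565],"scene":[.6008,.0609,.2565]}
def pt(n,a,r,x=66): return proj(n,stand(V[n],[x,-80+r*np.cos(a),90+r*np.sin(a)]))[0]
def red(im,b):
    x0,y0,x1,y1=b;p=im[y0:y1,x0:x1].astype(float);w=p[...,2]-np.maximum(p[...,0],p[...,1]);w[w<25]=0
    Y,X=np.mgrid[y0:y1,x0:x1];return np.array([(w*X).sum(),(w*Y).sum()])/w.sum(),w
def white(im,b,thr=150):
    x0,y0,x1,y1=b;p=im[y0:y1,x0:x1].astype(float).min(2);w=np.clip(p-thr,0,None)
    Y,X=np.mgrid[y0:y1,x0:x1];return np.array([(w*X).sum(),(w*Y).sum()])/w.sum(),p
E
python3 - <<'E'
from ang import *
np.set_printoptions(linewidth=200)
T=np.mean([red(cv2.imread(f"pics/{k}.png"),(278,145,300,165))[0] for k in("top0","t2","top_3")],0)
S=np.mean([red(cv2.imread(f"pics/{k}.png"),(362,175,385,200))[0] for k in("scene0","s2","scene_3")],0)
print("red T,S",T,S)
for sc in(1,):
    r=least_squares(lambda v:np.r_[pt("top",v[0],v[1],v[2])-T,pt("scene",v[0],v[1],v[2])-S],[.85,95,66]);print("free x",r.x,r.fun.round(2))
    r=least_squares(lambda v:np.r_[pt("top",*v)-T,pt("scene",*v)-S],[.85,95]);print("x=66",r.x,r.fun.round(2))
for n in("top","scene"):
  for a in(.7,.8,.9,1.0,1.1):print(n,a,pt(n,a,104).round(1),pt(n,a,92).round(1))
print(red(cv2.imread("pics/top0.png"),(281,148,298,160))[1].astype(int))
print(red(cv2.imread("pics/scene0.png"),(366,178,380,196))[1].astype(int))
print(white(cv2.imread("pics/s4.png"),(366,178,380,196))[1].astype(int))
E
```

```text
red T,S [287.92492113 154.78375529] [373.62591985 186.0504635 ]
free x [ 0.94467964 91.26935318 66.03719954] [-0.17 -0.19 -0.28  0.04]
x=66 [ 0.94485726 91.284139  ] [-0.17 -0.18 -0.29  0.03]
top 0.7 [276.7 158.4] [281.  157.9]
top 0.8 [279.4 156.9] [283.4 156.6]
top 0.9 [282.5 155.4] [286.2 155.2]
top 1.0 [286.  153.9] [289.3 153.9]
top 1.1 [289.9 152.3] [292.6 152.5]
scene 0.7 [376.6 179.3] [375. 184.]
scene 0.8 [376.  179.8] [374.4 184.5]
scene 0.9 [375.2 180.7] [373.8 185.3]
scene 1.0 [374.3 182.1] [373.  186.5]
scene 1.1 [373.3 183.8] [372.  188.1]
[[ 0  0  0  0  0  0  0  0  0  0  0  0  0  0  0  0  0]
 [ 0  0  0  0  0  0  0  0  0  0  0  0  0  0  0  0  0]
 [ 0  0  0  0  0  0  0  0  0  0  0  0  0  0  0  0  0]
 [ 0  0  0  0  0  0  0  0  0  0  0  0  0  0  0  0  0]
 [ 0  0  0  0  0  0 27 33  0  0  0  0  0  0  0  0  0]
 [ 0  0  0  0 30 47 74 70 28  0  0  0  0  0  0  0  0]
 [ 0  0  0  0 63 83 79 64  0  0  0  0  0  0  0  0  0]
 [ 0  0  0  0 55 69 79 73 58 50 56 60 25  0  0  0  0]
 [ 0  0  0  0 25 60 65 64 72 67 66 58  0  0  0  0  0]
 [ 0  0  0  0  0 34 27  0  0  0  0  0  0  0  0  0  0]

[... 1534 characters left out ...]
3  52  47 114 156 164 177 178 171 151  93  46  47]
 [ 53  51  56  40   0   0  55 112 147 166 179 138  56  49]
 [ 51  53  53  40   2   0  18  35  25  59 112  96  44  44]
 [ 52  54  51  26   0  14  76 102  78   7   0  22  48  47]
 [ 55  55  49  25   0  59 111  89  29   7   9  31  49  49]
 [ 54  53  42   3   5  94 113  68   6  26  27  33  54  49]
 [ 52  57  33   0  58 114  93  24   8  19   8  37  53  51]
 [ 56  48  23   7 102 130  74   0  23  28  13  39  51  49]
 [ 56  39   5  61 118 105  40  31  52  33  24  46  54  49]
 [ 53  36  13 108 134  76  48  87  67  10  36  52  52  50]
 [ 51  21  62 125 112  32  65  95  58  24  41  49  49  46]
 [ 45  21 110 145  91   7  70  78  34  35  50  50  49  50]]
```

Request:
{"method": "move_arm", "body": {"moves": [[-1.4, 5.3, -3, 0], [-2.7, 10.4, -6.1, 0], [-4.1, 15.5, -9.4, 0], [-5.4, 20.5, -12.9, 0], [-5.4, 20.5, -12.9, 0], [-5.4, 20.5, -12.9, 0], [-5.4, 20.5, -12.9, 0]]}}

```text
clock: 20.08
position: [0.598, 0.0686, 0.2207]
tool_rot: [3.141, 0.001, 0.255]
force: [-4.8, -2.9, -4.9]
grip_width: 0.0083
finger_force: 34.8
```

```bash
python3 - <<'E'
from ang import *
np.set_printoptions(linewidth=200)
s=grab_frame("scene");t=grab_frame("top");cv2.imwrite("pics/s5.png",s)
o=monitor.observe();print(o["position"],o["force"],o["grip_width"],o["finger_force"])
p=o["position"]-np.array([.6411,-.0948,.2293]);dy=-.2537*p[0]+.9673*p[1];print("TCP angle",np.arctan2(p[2]+.155*np.sin(2.1),dy+.155*np.cos(2.1)),np.hypot(p[2]+.155*np.sin(2.1),dy+.155*np.cos(2.1)))
s4=cv2.imread("pics/s4.png")
for im,b in((s4,(368,180,380,187)),(s,(368,176,382,184))):
    q=white(im,b,95)[0];r=least_squares(lambda v:pt("scene",v[0],104)+[.3,.2]-q,[1.]);print(q,r.x,r.fun)
print(red(s,(366,176,382,196))[0]); print(white(s,(366,174,382,194))[1].astype(int)); print(red(s,(366,174,382,194))[1].astype(int))
b=cv2.resize(s[165:205,345:400],None,fx=10,fy=10,interpolation=cv2.INTER_CUBIC)
c=cv2.resize(t[135:175,260:285],None,fx=10,fy=10,interpolation=cv2.INTER_CUBIC)
cv2.imwrite("pics/c5.png",np.hstack([b,c]))
E
```

```text
[0.59793769 0.06858418 0.22068583] [-5.29719561 -3.29107921 -4.44973945] 0.00827137907820827 34.77954626083374
TCP angle 0.9435783395807625 0.15461151475305676
[373.55394191 184.07261411] [1.10244566] [0.0137193  0.00772798]
[375.215 181.544] [0.94582604] [-0.07083469 -0.04806759]
[373.6541502  186.15612648]
[[102  95  75  50  55  57  57  47  46  50  48  47  48  48  49  45]
 [ 96 100  79  52  54  52  58  48  44  49  49  48  46  48  47  48]
 [ 98  92  66  51  52  56  58  48  44  49  51  47  46  43  46  46]
 [ 97  80  53  53  58  56  48  44  44  47  50  49  50  52  45  46]
 [ 99  78  49  53  55  53  41  37  47  46  45  47  48  47  47  46]
 [ 92  64  50  53  53  52  73  76  50  39  39  42  48  49  48  47]
 [ 82  55  53  56  50  51 136 158 113  90  73  49  40  45  48  48]
 [ 80  55  55  54  52  38 126 179 182 172 151 110  86  65  46  46]
 [ 71  51  53  54  53  43  63 120 149 158 176 178 163 111  40  45]
 [ 60  51  56  56  54  40  38  35  24  43 112 151 151 104  39  50]
 [ 54  55  56  57  46  38  38  25  18   0  26  32  48  54  44  46]
 [ 51  56  55  57  36  16   8   0   3   4  26  33  46
[... 1191 characters left out ...]
  62   0   0   0   0   0   0]
 [  0   0   0   0   0   0  30  60 105 143  64   0   0   0   0   0]
 [  0   0   0   0   0   0 107 141 127 128  68   0   0   0   0   0]
 [  0   0   0   0   0  87 113  95 118 128  71   0   0   0   0   0]
 [  0   0   0   0   0 107  73   0  31  83  29   0   0   0   0   0]
 [  0   0   0   0   0  51   0   0  29  42   0   0   0   0   0   0]
 [  0   0   0   0  59   0   0   0  54  39   0   0   0   0   0   0]
 [  0   0   0   0   0   0   0   0  58  34   0   0   0   0   0   0]
 [  0   0   0   0   0   0   0  50  54   0   0   0   0   0   0   0]
 [  0   0   0   0   0   0   0  35   0   0   0   0   0   0   0   0]
 [  0   0   0   0   0   0   0   0   0   0   0   0   0   0   0   0]]
```

View pics/c5.png

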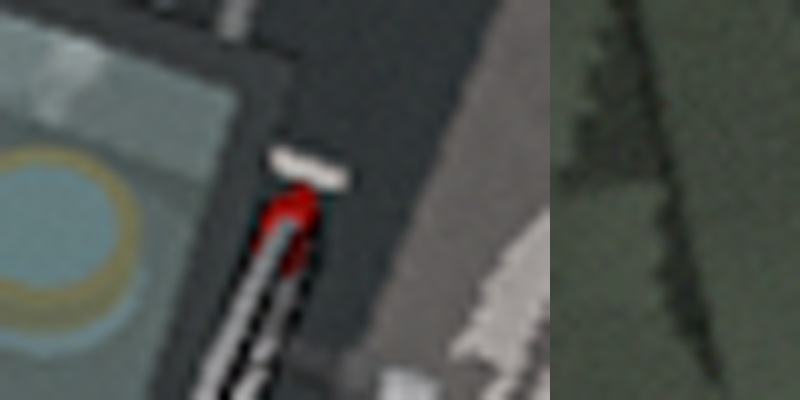

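The white pointer spans px (372–379, 180–183), directly above the red tip at (375,183.5). The tool pose gives 0.944 rad, the camera gives 0.946 and the index sits at about 0.945. The flat sits undisturbed below the pane, and the grip is steady at 35 N.

```bash
python3 -c "
from workcell import bot
print(bot.job_done())"
```

```text
the job is handed in; nothing more can be done
None
```

I handed the job in with the flat on the lens, about 0.8 mm off centre by both cameras, and the arm still gripping the bar with the pointer at about 0.945 rad, on the red index to within roughly 0.02 rad; I laid the flat twice because the first try was about 2 mm off, and I did not check its level directly.

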